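# Fold down the jug's carry handle and take off its push-and-turn cap

## Robot

A 6-joint arm with a two-finger parallel gripper is mounted at the origin on the work surface. World frame = base frame: x ahead of the robot, y to its left, z up, the work surface at z = 0. Lengths are in m, angles in degrees, forces in N, time in s.
With the tool pointing down it reaches from about 0.3 to 0.75 m from the base axis. Payload 8.5 kg.
Tool frame: the origin (TCP) lies on the centre line of the jaws, within the pads' length; the fingertips stand 17 mm ahead of it and the grasp point (between the pads) lies 2 mm behind it (env.tcp_to_tips is the distance from the TCP to the fingertips, in m); z points along the fingers, y is the line along which they close (so a half turn about z gives the same grasp; the last joint's range is limited). The gripper opens to 85 mm and grips with 20 to 120 N. Pads are 22 mm wide; open, the fingers measure 114 mm over their backs; the gripper's body (76 mm by 85 mm) begins 54 mm behind the grasp point. The pads swing forward as they close: fully open they stand 13 mm farther back than shut.
Start: joints at [-88.654, 21.807, 74.336, -0, 83.858, -12.336], TCP at [0.13, -0.534, 0.248] pointing down, gripper open.
Joint ranges: [-178.18, 178.18], [-50.72, 133.34], [12.68, 142.11], [-81.47, 261.47], [9.98, 163.14], [-165.26, 165.26]. Speed limits (degrees/s): [136.94, 136.94, 180, 180, 180, 180].

## Interface

Orientations are given as a 3x3 rotation matrix whose columns are the frame's x, y, z axes.
In Python, from rig import env gives the robot as it stands. The module is installed in compiled form; this text tells all that it offers.
- The arm moves only by the shell command python3 -m pendant 'ROWS' [FORCE]. ROWS is JSON, a list of rows, each a list of 7 numbers: the opening, from 0 (shut) to 1 (fully open), then the shift along the tool's x, y, z in m, then the turn, a rotation vector about the tool's x, y, z in rad. A call has 1 to 5 rows; each row is the pose to reach, as a shift and turn from the pose commanded when the call began, along the tool's axes at that moment; what a row does not reach only later rows make up. A row lasts 1/8 s, in which the tool goes at most 62.5 mm and 10.7 degrees, less where a joint would pass 70% of its speed; a pose out of reach is approached as far as the arm can. A call with a gripper value outside its range is refused whole. The fingers move at their own pace and stop on an object; FORCE is the grip in N (left out, the last holds). Time passes only in rows, so rows that repeat a pose let the fingers close. It gives the time, the measured TCP pose, the force, the opening and the grip force at its end, in the units of the state.
- env.observe(): the state, without advancing time (a new reading comes with each control period).
- env.get_image(name): name is "scene" or "top" or "wrist"; returns a dict with "image" (420x560x3 uint8, blue, green, red), "fx", "fy", "cx", "cy" (pixels), "pose" (4x4, takes a point from camera to world coordinates). Camera axes: x right, y up, looking along -z (the intrinsics and any distortion apply to the point x, -y, -z); pixel columns grow to the right and rows downward; lengths in m; the calibration is good to about 2 mm. The wrist camera is an equidistant fisheye: a pixel r from the principal point sees the ray r / f radians off the axis. A picture is of the moment at which its call begins. There is no depth.
- env.close_job(): hands the job in; it is judged then, once.
Trained networks look in the newest picture that a camera, given by its name, has taken for a name from the list of things; names that differ only in an ending like _2 or _b are one class to them, and where a whole thing is asked for, a point or a joint stands for the part that bears it (a point fixed in the world has none). Each returns a list of dicts, best first, with "conf" (0 to 1); they miss things now and then, are a little off and sometimes report something else, mostly with a low value. They report only what shows in the picture. A call takes as long as a camera call. They do not tell look-alikes from the thing itself.
- env.find_in(camera, thing): "bbox" ([centre column, centre row, width, height] in pixels, round what is visible of it).
- env.trace(camera, thing): "mask" (420x560 bool, what is visible of it) and "bbox" ([centre column, centre row, width, height] in pixels, round what is visible of it).
- env.tip_of(camera, thing): "centre" ([column, row] in pixels: a listed point, or the origin of a listed thing).
The state is a dict: "time_s": time; "q": joint angles; "qvel": joint speeds; "joint_efforts": joint torques, N m; "position": TCP position; "tool_rot": TCP orientation; "ft_force": force on the tool from outside, world axes, zero at the start; "wrist_torque": the same for the moment, N m; "grip_width": finger opening in m; "gripper_force": force on a finger pad.
Only numpy, scipy, OpenCV 4.12 (cv2) and the standard library are available. Lean on these libraries where they do the work, as an engineer would, in place of code of your own. Each camera call takes 0.05 s, during which the arm holds its last target. There are 200 camera calls.

## Task

On the steel bench a cleaner jug stands in its black drip tray with its carry handle raised over the red safety cap. Swing the handle down to its open side until it clicks fully home, then grip the cap, push it down, keep it pushed while you twist it counter-clockwise (seen from above) until it is free, lift it off and finish holding it in the gripper, level, about 10 cm straight above the jug's neck - do not let go of it or put it down. Leave the jug upright in its tray with the handle down, and do not disturb the pan, cup, soap bottle and spatula.

Things in the scene. Friction and masses are not known exactly. Their poses are not given: they have to be found in the camera images.
- jug: White cleaner jug, square body 110 x 110 mm, 160 mm tall, then a shoulder sloping up to 178 mm and a neck 30 mm across up to 220 mm. Yellow labels on its front (-x) and back (+x). Origin at the centre of its underside, z up; it stands upright, loose (about 1 kg), in the tray, with 4 mm play. Its handle swings over to the jug's own -x side.
- tray: Square black drip tray fixed to the bench, 128 x 128 mm, rims 22 mm high, floor 5 mm thick; the jug stands in it. Origin at the centre of its underside.
- cap: Red round ribbed push-and-turn safety cap, 52 mm across, 30 mm high, 30 g, with a white stripe on top along its x axis. Origin at its centre, half-way up. Closed, it sits on the jug's axis, 215 mm above the jug's origin, its x axis along the jug's x axis. Lugs keep it from turning or coming off unless pressed down.
- neck (a point): Point on the jug's axis at the centre of the closed cap. A spring pushes the cap up (4 N at rest, 10 N fully pressed). Pressed at least 4.5 mm (hard stop at 6.5 mm) it turns easily counter-clockwise from above; 0.70 to 1.35 rad from closed (middle 1.05, stop 1.45) it lifts straight off. The shoulder slopes from 37 mm below this point (20 mm off axis) to 57 mm below (50 mm off axis).
- handle (a joint): Angle of the carry handle in rad: 0 = upright straight over the cap, growing as it leans over to the jug's own -x side; 1.5 = fully down, nearly level, against its stop. It stays where it is left (friction of about 1 N at the bar). A sprung detent resists from about 1.1 to 1.3 rad (2 to 3 N at the bar) and then snaps it home to 1.5, where it stays.
- handle_grip (a point): Middle of the handle's green cross bar: 15 mm thick, 70 mm long, running along the jug's y axis, 115 mm from the hinge axis. The bail is 136 mm wide over its side arms and passes 32 mm above the closed cap.
- handle_hinge (a point): Middle of the handle's hinge axis, on the jug's axis 155 mm above the jug's origin; the hinge axis runs along the jug's y axis.
- pan: Bystander: steel pan 108 x 176 mm, 65 mm high; origin at the centre of its underside.
- cup: Bystander: white cup 92 mm across, 100 mm high; origin at the centre of its underside.
- soap: Bystander: blue soap bottle 60 mm across, 170 mm high; origin at the centre of its underside.
- spatula: Bystander: spatula with a green handle, 260 mm long, lying flat; origin at its underside.
Not all that is in view belongs to the job. There is more than one size of the cap; the one meant has the size given above.

How it is judged (in metres and radians):
On the way, in this order (a step that is already met when the one before it is completed fails the run):
1. the handle is swung down and seated in its end detent (value of joint handle above 1.42 rad), for 0.2 s.
2. the cap is pressed down on the neck (z of cap in the frame of jug below 0.2122 m), for 0.05 s.
3. the cap is twisted past its lugs while still on the neck (angle between the x axis of cap and the x axis of jug, either way round above 0.6 rad and z of cap in the frame of jug below 0.226 m), for 0.05 s.
At the end, for the whole second after the job is handed in: The cap is gripped by the fingers, still and level within 0.3 rad, lifted 50 to 160 mm above where it sat closed, within 40 mm of the jug's axis, touching no part of the jug; the jug stands upright in its tray and the handle is seated fully down (over 1.42 rad) (z of cap in the frame of jug between 0.265 and 0.375 m and horizontal distance between cap and jug below 0.04 m and angle between cap's own z axis and vertical below 0.3 rad and linear speed of each of cap, jug below 0.03 m/s and contact force between the fingers and cap above 1 N and not (contact force between cap and jug above 0.05 N) and value of joint handle above 1.42 rad and angle between jug's own z axis and vertical below 0.08 rad and height (world z) of jug below 0.015 m); the arm keeps its last pose, push and grip.
It fails at once if the jug is tipped (angle between jug's own z axis and vertical above 0.2 rad).
It fails at once if the jug is lifted out of its tray (height (world z) of jug above 0.03 m).
It fails at once if the pan, cup, soap bottle or spatula is knocked or pushed away (more than 30 mm) (distance of any of pan, cup, soap, spatula from where it was at the start of the episode above 0.03 m).
It also fails if it takes over 56 s, if anything falls off the work surface, if the arm or the gripper's body presses on something with over 40 N, if the wrist force passes 120 N, or if a joint passes its speed limit or range.

## Working session

There is one attempt and no reset: what is moved stays moved. The work goes in short steps, Python scripts to look and compute and a shell command to move; the robot and the scene stay as the last step left them, time stands still between calls to the robot, and variables do not carry over. Pictures are saved under pics/ and viewed, at most 10 in all, crops included, and the job is handed in when it is done.

```bash
mkdir -p pics
cat > h.py <<'E'
import numpy as np, cv2
from rig import env
def ray(im,uv):
    x=(uv[0]-im["cx"])/im["fx"]; y=(uv[1]-im["cy"])/im["fy"]
    P=np.array(im["pose"]); d=P[:3,:3]@np.array([x,-y,-1.]); return P[:3,3],d/np.linalg.norm(d)
def atz(im,uv,z):
    o,d=ray(im,uv); return o+d*(z-o[2])/d[2]
def proj(im,p):
    P=np.array(im["pose"]); c=P[:3,:3].T@(np.array(p)-P[:3,3]); return im["cx"]+im["fx"]*c[0]/-c[2], im["cy"]+im["fy"]*(-c[1])/-c[2]
def tri(a,b):
    (o1,d1),(o2,d2)=a,b
    A=np.stack([d1,-d2],1); t=np.linalg.lstsq(A,o2-o1,rcond=None)[0]
    p,q=o1+t[0]*d1,o2+t[1]*d2; return (p+q)/2,np.linalg.norm(p-q)
E
python3 - <<'E'
from h import *
ims={}
for c in("scene","top"):
    im=env.get_image(c); ims[c]=im
    print(c,im["fx"],im["cx"],im["cy"],{k:v for k,v in im.items() if k not in("image","pose","fx","fy","cx","cy")},np.round(im["pose"],3).tolist())
    for t in("jug","tray","cap","neck","handle_grip","handle_hinge","pan","cup","soap","spatula"):
        print(t,[(np.round(r["centre"],1).tolist(),round(r["conf"],2)) for r in env.tip_of(c,t)][:3],[(np.round(r["bbox"]).tolist(),round(r["conf"],2)) for r in env.find_in(c,t)][:3])
    cv2.imwrite(f"pics/{c}0.png",im["image"])
cv2.imwrite("pics/both0.png",cv2.resize(np.vstack([ims["scene"]["image"],ims["top"]["image"]]),None,fx=.71,fy=.71))
E
```

```text
scene 451.78654293979673 279.48748775154263 209.01225060838294 {} [[-0.279, -0.547, 0.789, 1.509], [0.96, -0.15, 0.236, 0.276], [-0.011, 0.824, 0.567, 0.813], [0.0, 0.0, 0.0, 1.0]]
jug [([324.4, 265.9], 0.77)] [([327.0, 224.0, 60.0, 111.0], 0.69)]
tray [([329.1, 270.7], 0.78)] [([328.0, 272.0, 60.0, 40.0], 0.69)]
cap [([343.0, 313.5], 0.93), ([330.3, 201.6], 0.88), ([265.6, 261.3], 0.59)] [([263.0, 260.0, 18.0, 26.0], 0.94), ([340.0, 312.0, 31.0, 30.0], 0.82), ([332.0, 202.0, 22.0, 22.0], 0.79)]
neck [([330.1, 203.8], 0.79)] [([327.0, 226.0, 54.0, 110.0], 0.76)]
handle_grip [([325.3, 176.3], 0.74), ([437.9, 265.9], 0.23)] [([329.0, 201.0, 59.0, 58.0], 0.82)]
handle_hinge [([330.9, 219.1], 0.79)] [([328.0, 227.0, 56.0, 114.0], 0.88), ([328.0, 200.0, 54.0, 58.0], 0.74)]
pan [([435.8, 266.9], 0.73)] [([444.0, 258.0, 81.0, 52.0], 0.97), ([329.0, 226.0, 61.0, 116.0], 0.7)]
cup [([161.1, 224.3], 0.92)] [([330.0, 272.0, 59.0, 38.0], 0.59), ([161.0, 209.0, 36.0, 42.0], 0.56)]
soap [([279.8, 304.3], 0.69)] [([281.0, 281.0, 21.0, 63.0], 0.91), ([332.0, 203.0, 25.0, 22.0], 0.71), ([327.0, 226.0
[... 374 characters left out ...]
 0.72)]
cap [([222.5, 169.1], 0.96), ([292.6, 203.7], 0.64), ([234.1, 213.1], 0.6)] [([225.0, 170.0, 23.0, 21.0], 0.87), ([232.0, 213.0, 17.0, 22.0], 0.78), ([236.0, 216.0, 50.0, 53.0], 0.61)]
neck [([236.5, 213.5], 0.79)] [([237.0, 216.0, 43.0, 50.0], 0.58)]
handle_grip [([238.7, 234.3], 0.73)] [([237.0, 222.0, 49.0, 42.0], 0.9), ([234.0, 213.0, 19.0, 17.0], 0.65)]
handle_hinge [([238.2, 214.3], 0.85), ([235.0, 212.5], 0.6)] [([239.0, 214.0, 49.0, 49.0], 0.6)]
pan [([154.5, 240.6], 0.59)] [([152.0, 246.0, 63.0, 33.0], 0.55)]
cup [([396.7, 243.0], 0.83)] [([405.0, 243.0, 35.0, 24.0], 0.84)]
soap [([269.2, 164.6], 0.57)] []
spatula [([341.1, 171.6], 0.68)] [([343.0, 172.0, 82.0, 20.0], 0.67)]
```

View pics/scene0.png

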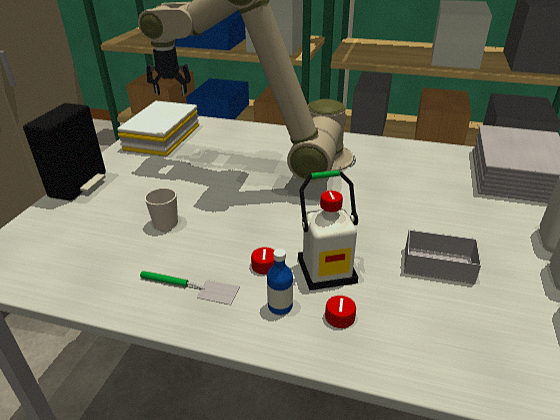

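View pics/top0.png

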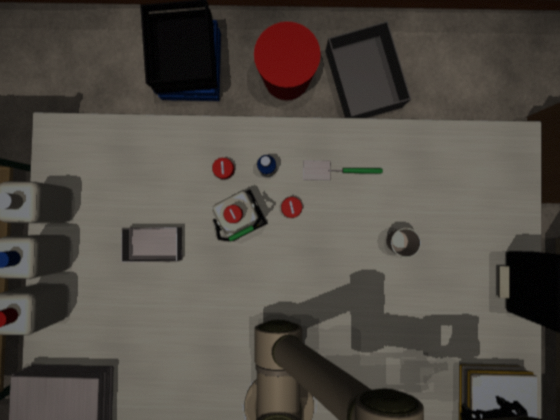

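The pictures show three red caps: the one on the jug (scene 332,202; top 233,213), a big loose one (scene 341,312; top 223,168) and a loose one (scene 264,260; top 292,206). The one meant sits on the jug's neck, under the handle. I'll confirm that in a crop and measure.

Run:
```python
from h import *
S=env.get_image("scene");T=env.get_image("top")
for n,a,b in(("neck",(330.2,202.7),(235.5,213.3)),("grip",(325.3,176.3),(238.7,234.3)),("hinge",(330.9,219.1),(238.2,214.3)),("jug",(324.4,265.9),(238.2,219.0)),("soap",(279.8,304.3),(269.2,164.6))):
    p,e=tri(ray(S,a),ray(T,b)); print(n,p.round(3),round(e,4))
print("tray",atz(S,(329.1,270.7),0).round(3),"jug",atz(S,(324.4,265.9),.005).round(3))
for n,t in(("scene",(343,313.5)),("scene",(265.6,261.3)),):
    print("loosecap",atz(S,t,.015).round(3))
def mid(im,m):
    ys,xs=np.nonzero(m); c=np.array([xs.mean(),ys.mean()]); w,v=np.linalg.eigh(np.cov(xs,ys)); return c,v[:,1],np.sqrt(w)*2,len(xs)
for c,im,box in(("scene",S,(300,165,350,185)),("top",T,(215,215,270,245))):
    hsv=cv2.cvtColor(im["image"],cv2.COLOR_BGR2HSV)
    g=cv2.inRange(hsv,(45,100,40),(85,255,255)); m=np.zeros_like(g); x0,y0,x1,y1=box; m[y0:y1,x0:x1]=g[y0:y1,x0:x1]
    print(c,mid(im,m)); 
    k,d,w,_=mid(im,m); 
    for z in(.24,.27): a=atz(im,k-d*15,z);b=atz(im,k+d*15,z); print(z,atz(im,k,z).round(3),"yaw of bar",np.degrees(np.arctan2(*(b-a)[[1,0]])).round(1))
    r=cv2.inRange(hsv,(0,150,60),(8,255,255))|cv2.inRange(hsv,(172,150,60),(180,255,255)); m=np.zeros_like(r)
    x0,y0,x1,y1=(318,188,348,214) if c=="scene" else (218,200,250,230); m[y0:y1,x0:x1]=r[y0:y1,x0:x1]; print("cap",mid(im,m))
a=cv2.resize(S["image"][155:335,240:370],None,fx=3.2,fy=3.2,interpolation=2);b=cv2.resize(T["image"][150:250,205:305],(380,380),interpolation=2)
b=cv2.copyMakeBorder(b,0,a.shape[0]-380,0,0,0); cv2.imwrite("pics/crop1.png",np.hstack([a,b]));print(a.shape,b.shape)
```

```text
neck [0.619 0.133 0.213] 0.005
grip [0.563 0.114 0.252] 0.0052
hinge [0.616 0.134 0.163] 0.0108
jug [0.606 0.138 0.005] 0.0182
soap [0.784 0.052 0.014] 0.0085
tray [0.62  0.145 0.   ] jug [0.61  0.13  0.005]
loosecap [0.772 0.206 0.015]
loosecap [ 0.645 -0.023  0.015]
scene (array([324.66480447, 173.80446927]), array([-0.99316527,  0.11671649]), array([ 3.68774855, 16.30803718]), 179)
0.24 [0.532 0.104 0.24 ] yaw of bar -61.9
0.27 [0.583 0.113 0.27 ] yaw of bar -61.9
cap (array([330.78385417, 200.9453125 ]), array([-0.99705069, -0.07674578]), array([11.04248783, 11.99890682]), 384)
top (array([240.98540146, 232.82481752]), array([-0.89311587,  0.44982668]), array([ 2.95796847, 15.2144289 ]), 137)
0.24 [0.566 0.111 0.24 ] yaw of bar 117.9
0.27 [0.567 0.108 0.27 ] yaw of bar 117.9
cap (array([232.74537037, 213.50462963]), array([-0.93058149,  0.36608482]), array([9.28377582, 9.94342996]), 216)
(576, 416, 3) (576, 380, 3)
```

View pics/crop1.png

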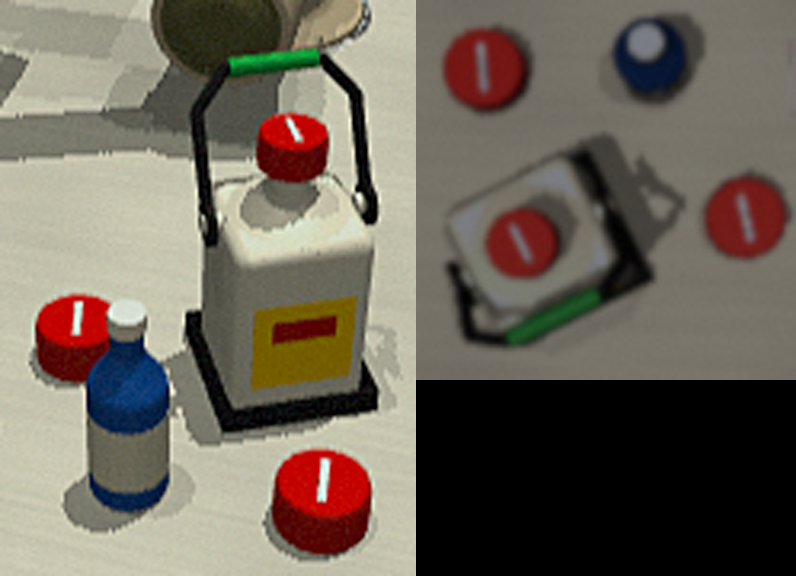

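The crop confirms it: the cap on the neck (scene crop 292,147) is smaller than the big loose one at 322,500, its stripe runs along the jug's x axis, and it's the one on the jug. The bar leans about 0.48 rad toward the robot, so the jug's x axis is at a yaw of about 28°. Next I'll work out the moves.

```bash
cat >> h.py <<'E'
from scipy.spatial.transform import Rotation as R
YAW=np.radians(27.9); JX=np.array([np.cos(YAW),np.sin(YAW),0]); HG=np.array([.6185,.1325,.160])
def toolrot(yaw_y,tilt=0):
    # tool pointing down, tool y at yaw_y; then tilted so that tool z leans toward +JX by tilt
    y=np.array([np.cos(yaw_y),np.sin(yaw_y),0]); z=np.array([0,0,-1.]); x=np.cross(y,z)
    ax=np.cross(z,JX); return R.from_rotvec(ax*tilt).as_matrix()@np.stack([x,y,z],1)
def bar(th): return HG+.115*(-np.sin(th)*JX+np.cos(th)*np.array([0,0,1]))
def rel(p,M,s=None):
    s=s or env.observe(); A=np.array(s["tool_rot"]); d=A.T@(np.array(p)-s["position"]); w=R.from_matrix(A.T@M).as_rotvec()
    return np.r_[d,w].round(4).tolist()
E
python3 - <<'E'
from h import *
T=env.get_image("top");print("captop",atz(T,(232.7,213.5),.228).round(4))
o1=tri(ray(env.get_image("scene"),(324.66,173.8)),ray(T,(240.99,232.8)));print("bar",o1)
d=o1[0]-HG;print("theta",np.arctan2(-d@JX,d[2]),"r",np.hypot(d@JX,d[2]),"lat",d@np.cross([0,0,1],JX))
s=env.observe();print(np.round(s["tool_rot"],3).tolist(),s["position"],s["grip_width"],env.tcp_to_tips)
for y in(YAW,YAW+np.pi): print(rel([.565,.109,.36],toolrot(y)))
E
```

```text
captop [0.6181 0.1367 0.228 ]
bar (array([0.56645932, 0.10941131, 0.26004936]), np.float64(0.0005575144942263743))
theta 0.5163129084033387 r 0.11504616063241785 lat 0.003946391889326135
[[0.972, 0.236, -0.0], [0.236, -0.972, -0.0], [-0.0, 0.0, -1.0]] [ 0.1300588  -0.53439222  0.24834214] 0.08525433971874088 0.017
[0.5747, -0.5223, -0.1117, 0.0, 0.0001, -1.819]
[0.5747, -0.5223, -0.1117, 0.0001, -0.0, 1.3226]
```

```bash
sed -i 's/HG=np.array(\[.6185,.1325,.160\])/HG=np.array([.617,.136,.160])/' h.py
python3 -m pendant '[[0.4,0.04,-0.035,-0.03,0,0,0],[0.4,0.08,-0.07,-0.06,0,0,0],[0.4,0.12,-0.11,-0.09,0,0,0],[0.4,0.16,-0.15,-0.11,0,0,0],[0.4,0.2,-0.18,-0.11,0,0,0]]'
python3 -m pendant '[[0.4,0.04,-0.04,0,0,0,0],[0.4,0.08,-0.08,0,0,0,0],[0.4,0.12,-0.12,0,0,0,0],[0.4,0.16,-0.16,0,0,0,0],[0.4,0.2,-0.19,0,0,0,0]]'
python3 -m pendant '[[0.4,0.04,-0.035,0,0,0,-0.18],[0.4,0.08,-0.07,0,0,0,-0.36],[0.4,0.12,-0.1,0,0,0,-0.54],[0.4,0.15,-0.13,0,0,0,-0.72],[0.4,0.175,-0.15,0,0,0,-0.9]]'
python3 -m pendant '[[0.4,0,0,0,0,0,-0.18],[0.4,0,0,0,0,0,-0.36],[0.4,0,0,0,0,0,-0.54],[0.4,0,0,0,0,0,-0.72],[0.4,0,0,0,0,0,-0.9]]'
python3 - <<'E'
from h import *
s=env.observe();print(s["time_s"],s["position"],s["grip_width"],s["q"])
print(rel([.5665,.1095,.36],toolrot(YAW)))
E
```

```text
time_s: 2.92
position: [0.2826, -0.3106, 0.3601]
tool_rot: [[0.972, 0.236, 0.002], [0.236, -0.972, -0.003], [0.001, 0.004, -1.0]]
ft_force: [0.7, -0.8, -1.1]
grip_width: 0.0343
gripper_force: 0.0
time_s: 3.55
position: [0.4318, -0.0782, 0.3587]
tool_rot: [[0.971, 0.237, 0.001], [0.237, -0.971, -0.0], [0.001, 0.001, -1.0]]
ft_force: [0.5, -1.5, -0.7]
grip_width: 0.0341
gripper_force: 0.0
time_s: 4.18
position: [0.5664, 0.1086, 0.3581]
tool_rot: [[0.412, 0.911, -0.0], [0.911, -0.412, 0.0], [-0.0, -0.0, -1.0]]
ft_force: [0.5, -1.8, 0.1]
grip_width: 0.0342
gripper_force: 0.0
time_s: 4.8
position: [0.5658, 0.1069, 0.3583]
tool_rot: [[-0.456, 0.89, -0.0], [0.89, 0.456, 0.0], [0.0, -0.0, -1.0]]
ft_force: [-0.1, 0.3, 0.4]
grip_width: 0.0344
gripper_force: 0.0
4.8 [0.56575725 0.10688658 0.35829697] 0.03438207399511471 [-1.07694564e+00  2.17807996e+01  5.65722562e+01  2.88938943e-04
  1.01650982e+02 -2.82319824e+01]
[0.002, 0.0019, -0.0017, -0.0001, -0.0, -0.013]
```

```bash
python3 -m pendant '[[0.34,0.002,0.002,0.03,0,0,-0.013],[0.34,0.002,0.002,0.06,0,0,-0.013],[0.34,0.002,0.002,0.08,0,0,-0.013],[0.34,0.002,0.002,0.092,0,0,-0.013],[0.34,0.002,0.002,0.092,0,0,-0.013]]'
python3 - <<'E'
from h import *
for c in("scene","wrist"):
    im=env.get_image(c);I=im["image"]
    if c=="scene": a=cv2.resize(I[100:300,250:400],(420,560),interpolation=2)
    else: b=cv2.resize(I,(373,280))
b=cv2.copyMakeBorder(b,0,280,0,0,0);cv2.imwrite("pics/bar1.png",np.hstack([a,b]))
s=env.observe();A=np.array(s["tool_rot"]);print(s["position"])
p0=None
for th,ti in((.5,0),(.6,.1),(.7,.2),(.8,.3),(.9,.4),(1.0,.5),(1.1,.6),(1.2,.7),(1.3,.8),(1.4,.9),(1.5,1.)):
    M=toolrot(YAW,ti); t=bar(th)-M[:,2]*.004; print(th,rel(t,M))
E
```

```text
time_s: 5.42
position: [0.5666, 0.1096, 0.266]
tool_rot: [[-0.463, 0.887, -0.001], [0.887, 0.463, 0.0], [0.0, -0.001, -1.0]]
ft_force: [-0.4, -0.1, 0.1]
grip_width: 0.0291
gripper_force: 0.0
[0.56695441 0.10955423 0.26716545]
0.5 [-0.0, 0.0015, 0.0022, 0.0012, 0.0007, -0.0059]
0.6 [-0.0001, -0.0087, 0.0083, -0.0988, 0.001, -0.0059]
0.7 [-0.0001, -0.0183, 0.0153, -0.1988, 0.0013, -0.0058]
0.8 [-0.0002, -0.0271, 0.0232, -0.2988, 0.0016, -0.0057]
0.9 [-0.0002, -0.0351, 0.032, -0.3988, 0.0019, -0.0057]
1.0 [-0.0003, -0.0421, 0.0415, -0.4988, 0.0022, -0.0056]
1.1 [-0.0003, -0.0482, 0.0516, -0.5988, 0.0024, -0.0055]
1.2 [-0.0003, -0.0532, 0.0624, -0.6988, 0.0027, -0.0054]
1.3 [-0.0003, -0.0572, 0.0735, -0.7988, 0.003, -0.0053]
1.4 [-0.0003, -0.06, 0.0851, -0.8988, 0.0033, -0.0052]
1.5 [-0.0003, -0.0616, 0.0968, -0.9988, 0.0036, -0.005]
```

View pics/bar1.png

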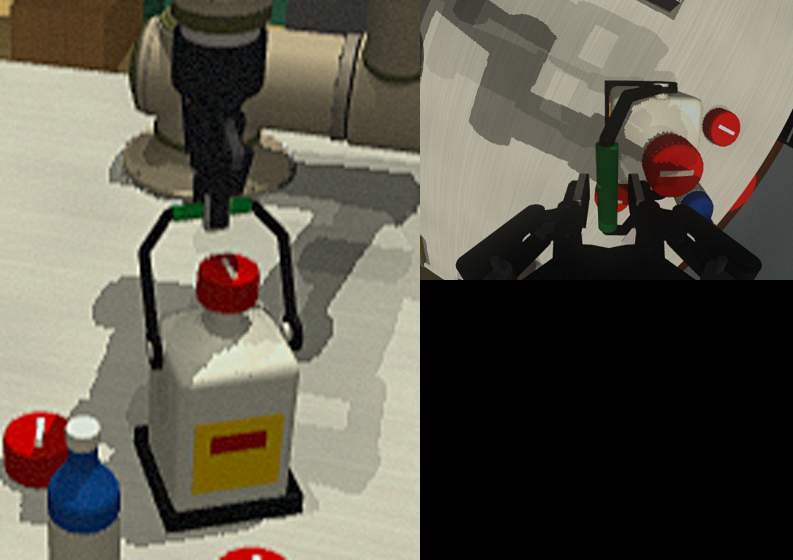

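The bar (green, wrist picture about 607,187) sits between the two open fingers, and the tips clear the cap. I'll follow the arc down.

```bash
python3 -m pendant '[[0.34,0,-0.009,0.008,-0.1,0,0],[0.34,0,-0.018,0.015,-0.2,0,0],[0.34,0,-0.027,0.023,-0.3,0,0],[0.34,0,-0.035,0.032,-0.4,0,0],[0.34,0,-0.042,0.0415,-0.5,0,0]]'
python3 - <<'E'
from h import *
for th,ti in((1.1,.6),(1.2,.7),(1.3,.8),(1.4,.9),(1.45,.95),(1.5,1.),(1.55,1.)):
    M=toolrot(YAW,ti); t=bar(th)-M[:,2]*.004; print(th,rel(t,M))
S=env.get_image("scene");print(S["fx"]); print([ (r["centre"],r["conf"]) for r in env.tip_of("scene","handle_grip")][:2],proj(S,bar(1.0)))
print([ (r["centre"],r["conf"]) for r in env.tip_of("scene","jug")][:2])
E
```

```text
time_s: 6.15
position: [0.5297, 0.0899, 0.2261]
tool_rot: [[-0.462, 0.775, 0.43], [0.887, 0.405, 0.222], [-0.002, 0.484, -0.875]]
ft_force: [1.6, 1.0, -0.5]
grip_width: 0.0289
gripper_force: 0.4
1.1 [-0.0001, -0.0104, 0.0064, -0.0944, 0.0053, -0.0042]
1.2 [-0.0001, -0.02, 0.0134, -0.1944, 0.0055, -0.0039]
1.3 [-0.0001, -0.0289, 0.0212, -0.2944, 0.0057, -0.0037]
1.4 [-0.0001, -0.0369, 0.03, -0.3944, 0.0059, -0.0034]
1.45 [-0.0001, -0.0406, 0.0346, -0.4444, 0.006, -0.0032]
1.5 [-0.0001, -0.044, 0.0395, -0.4944, 0.0061, -0.0031]
1.55 [-0.0001, -0.047, 0.0444, -0.4944, 0.0061, -0.0031]
451.78654293979673
[([322.4, 179.5], 0.89), ([330.5, 206.3], 0.21)] (np.float64(319.3907097971122), np.float64(179.09695004631322))
[([327.9, 268.2], 0.92)]
```

Force of about 2 N and the bar is following.

```bash
python3 -m pendant '[[0.34,0,-0.01,0.0065,-0.1,0,0],[0.34,0,-0.02,0.0135,-0.2,0,0],[0.34,0,-0.029,0.021,-0.3,0,0],[0.34,0,-0.037,0.03,-0.4,0,0],[0.34,0,-0.0445,0.0395,-0.49,0,0]]'
python3 -m pendant '[[0.34,0,-0.002,0,0,0,0],[0.34,0,-0.002,0,0,0,0]]'
python3 - <<'E'
from h import *
S=env.get_image("scene");T=env.get_image("top");W=env.get_image("wrist")
for c,im in(("scene",S),("top",T)):
  print(c,[ (r["centre"],r["conf"]) for r in env.tip_of(c,"handle_grip")][:2],proj(im,bar(1.5)),proj(im,bar(1.3)))
a=cv2.resize(S["image"][130:300,260:400],(461,560),interpolation=2);b=cv2.resize(W["image"],(339,254));t=cv2.resize(T["image"][170:270,180:300],(339,282))
b=np.vstack([b,t,np.zeros((24,339,3),np.uint8)]);cv2.imwrite("pics/bar2.png",np.hstack([a,b]))
E
```

```text
time_s: 6.92
position: [0.5137, 0.0851, 0.1749]
tool_rot: [[-0.478, 0.513, 0.713], [0.879, 0.27, 0.394], [0.009, 0.815, -0.58]]
ft_force: [0.4, 0.6, 0.3]
grip_width: 0.0287
gripper_force: 0.2
time_s: 7.18
position: [0.5117, 0.0845, 0.1725]
tool_rot: [[-0.476, 0.519, 0.71], [0.879, 0.271, 0.392], [0.012, 0.811, -0.585]]
ft_force: [-0.4, 0.4, -0.5]
grip_width: 0.0289
gripper_force: 0.0
scene [([319.1, 192.0], 0.66)] (np.float64(316.72851242625177), np.float64(193.27999936257228)) (np.float64(317.44329678846464), np.float64(186.75607287953068))
top [([250.0, 249.7], 0.66)] (np.float64(253.2947176521244), np.float64(249.7319111504325)) (np.float64(252.05186290606824), np.float64(249.0563109006479))
```

View pics/bar2.png

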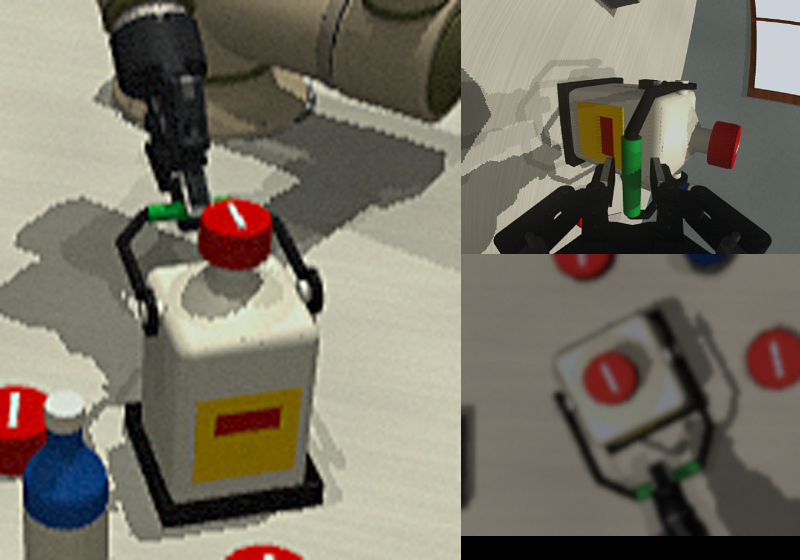

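The bar is seated at the end of its travel: it's centred between the fingers with zero force, and at scene row 192 against 193 expected for 1.5 rad. I'll back out along the fingers.

```bash
python3 -m pendant '[[0.34,0,0,-0.02,0,0,0],[0.34,0,0,-0.05,0,0,0],[0.34,0,0,-0.09,0,0,0],[0.6,0,0,-0.14,0,0,0],[1,0,0,-0.16,0,0,0]]'
python3 - <<'E'
from h import *
S=env.get_image("scene");T=env.get_image("top")
for c,im,box,z in(("scene",S,(318,188,348,216),.22),("top",T,(218,200,250,230),.23)):
    hsv=cv2.cvtColor(im["image"],cv2.COLOR_BGR2HSV)
    r=cv2.inRange(hsv,(0,150,60),(8,255,255))|cv2.inRange(hsv,(172,150,60),(180,255,255)); m=np.zeros_like(r);x0,y0,x1,y1=box; m[y0:y1,x0:x1]=r[y0:y1,x0:x1]
    cs,_=cv2.findContours(m,0,2); k=max(cs,key=cv2.contourArea); (u,v),rad=cv2.minEnclosingCircle(k); bb=cv2.boundingRect(k); print(c,u,v,rad,bb)
    uv=(bb[0]+bb[2]/2-.5,bb[1]+bb[3]/2-.5); print(atz(im,uv,z).round(4),atz(im,(u,v),z).round(4))
    print([(r["centre"],r["conf"]) for r in env.tip_of(c,"handle_grip")][:2],[(r["centre"],r["conf"]) for r in env.tip_of(c,"cap")][:3],proj(im,bar(1.5)))
    b=env.tip_of(c,"neck"); print("neck",[(q["centre"],q["conf"],atz(im,q["centre"],.22).round(3)) for q in b])
    g=cv2.inRange(hsv,(45,100,40),(85,255,255)); 
    ys,xs=np.nonzero(g[170:270,220:350]); print("green",xs.mean()+220,ys.mean()+170,len(xs))
for z in(.38,):print(rel([.617,.136,z],toolrot(YAW)))
E
```

```text
time_s: 8.05
position: [0.3959, 0.0211, 0.2665]
tool_rot: [[-0.474, 0.519, 0.711], [0.881, 0.271, 0.389], [0.009, 0.81, -0.586]]
ft_force: [0.4, -0.1, 0.1]
grip_width: 0.0644
gripper_force: 0.0
scene 331.0 200.32142639160156 11.830587387084961 (320, 190, 23, 22)
[0.6178 0.1373 0.22  ] [0.6171 0.1372 0.22  ]
[([318.0, 193.7], 0.69), ([330.4, 201.9], 0.18)] [([265.8, 260.2], 0.79), ([340.8, 313.4], 0.75), ([331.8, 197.9], 0.71)] (np.float64(316.72851242625177), np.float64(193.27999936257228))
neck [([331.5, 203.6], 0.82, array([0.631, 0.141, 0.22 ])), ([328.7, 218.3], 0.17, array([0.69 , 0.146, 0.22 ]))]
green 314.34653465346537 192.93069306930693 101
top 232.63043212890625 213.7391357421875 9.054786682128906 (224, 205, 18, 18)
[0.6181 0.137  0.23  ] [0.6174 0.1367 0.23  ]
[([250.6, 249.7], 0.9), ([155.9, 240.7], 0.49)] [([234.7, 212.4], 0.61), ([290.8, 206.5], 0.58)] (np.float64(253.2947176521244), np.float64(249.7319111504325))
neck [([235.6, 215.0], 0.56, array([0.614, 0.13 , 0.22 ]))]
green 266.72566371681415 237.79646017699116 113
[-0.0032, 0.2383, 0.1331, 0.9453, -0.0168, 0.0026]
```

```bash
python3 -m pendant '[[1,0,0.06,0,0.17,0,0],[1,0,0.11,0.02,0.34,0,0],[1,0,0.15,0.05,0.51,0,0],[1,0,0.19,0.09,0.68,0,0],[1,-0.002,0.22,0.12,0.85,-0.01,0]]'
python3 - <<'E'
from h import *
print(rel([.6175,.137,.30],toolrot(YAW)))
E
```

```text
time_s: 9.07
position: [0.5626, 0.1089, 0.3631]
tool_rot: [[-0.481, 0.851, 0.211], [0.877, 0.462, 0.134], [0.016, 0.249, -0.968]]
ft_force: [0.3, -2.5, 0.3]
grip_width: 0.0856
gripper_force: 0.0
[-0.0028, 0.044, 0.0765, 0.2518, -0.018, 0.0128]
```

```bash
python3 -m pendant '[[1,-0.001,0.03,0.02,0.13,-0.01,0.006],[1,-0.003,0.044,0.05,0.25,-0.018,0.013],[1,-0.003,0.044,0.0765,0.25,-0.018,0.013],[1,-0.003,0.044,0.0765,0.25,-0.018,0.013]]'
python3 - <<'E'
from h import *
print(rel([.6175,.137,.224],toolrot(YAW)))
W=env.get_image("wrist");cv2.imwrite("pics/w3.png",W["image"])
E
```

```text
time_s: 9.57
position: [0.6161, 0.1362, 0.2959]
tool_rot: [[-0.47, 0.883, -0.003], [0.883, 0.47, 0.005], [0.006, 0.0, -1.0]]
ft_force: [0.6, -0.2, 0.0]
grip_width: 0.0856
gripper_force: 0.0
[-0.0004, 0.0015, 0.0719, 0.0001, -0.0059, 0.002]
```

View pics/w3.png

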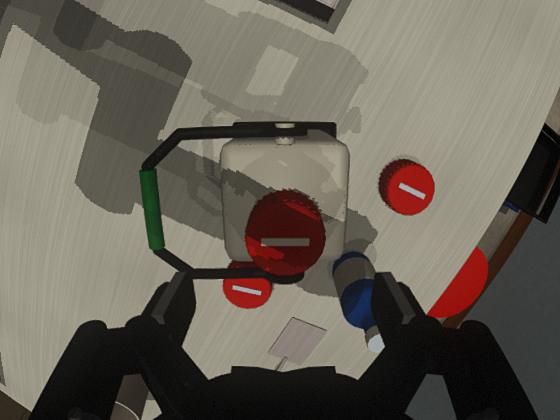

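The handle (green bar, 150,208) is down, and the cap (285,233) is centred between the fingers. Next I'll descend and grip.

```bash
python3 -m pendant '[[1,0,0.0015,0.03,0,-0.006,0.002],[1,0,0.0015,0.055,0,-0.006,0.002],[1,0,0.0015,0.074,0,-0.006,0.002],[1,0,0.0015,0.074,0,-0.006,0.002]]' 60
python3 -m pendant '[[0.5,0,0,0,0,0,0],[0.4,0,0,0,0,0,0],[0.4,0,0,0,0,0,0],[0.4,0,0,0,0,0,0],[0.4,0,0,0,0,0,0]]' 60
```

```text
time_s: 10.12
position: [0.6175, 0.136, 0.2258]
tool_rot: [[-0.466, 0.885, 0.006], [0.885, 0.466, -0.0], [-0.003, 0.005, -1.0]]
ft_force: [-0.1, -1.0, -0.1]
grip_width: 0.0857
gripper_force: 0.0
time_s: 10.75
position: [0.6181, 0.1361, 0.2259]
tool_rot: [[-0.466, 0.885, 0.008], [0.885, 0.466, -0.0], [-0.004, 0.007, -1.0]]
ft_force: [1.2, -0.3, 4.3]
grip_width: 0.051
gripper_force: 62.9
```

```bash
python3 -m pendant '[[0.3,0,0,0.003,0,0,0],[0.3,0,0,0.006,0,0,0],[0.3,0,0,0.0065,0,0,0],[0.3,0,0,0.0065,0,0,0]]' 70
```

```text
time_s: 11.25
position: [0.6181, 0.1361, 0.2207]
tool_rot: [[-0.466, 0.885, 0.009], [0.885, 0.466, -0.0], [-0.004, 0.008, -1.0]]
ft_force: [-1.4, 0.2, 13.3]
grip_width: 0.0507
gripper_force: 73.5
```

```bash
python3 -m pendant '[[0.3,0,0,0.001,0,0,0],[0.3,0,0,0.001,0,0,-0.12],[0.3,0,0,0.001,0,0,-0.25],[0.3,0,0,0.001,0,0,-0.4],[0.3,0,0,0.001,0,0,-0.55]]'
python3 -m pendant '[[0.3,0,0,0,0,0,-0.12],[0.3,0,0,0,0,0,-0.25],[0.3,0,0,0,0,0,-0.38],[0.3,0,0,0,0,0,-0.5],[0.3,0,0,0,0,0,-0.5]]'
python3 - <<'E'
from h import *
S=env.get_image("scene");W=env.get_image("wrist");s=env.observe();print(s["ft_force"],s["wrist_torque"])
a=cv2.resize(S["image"][130:300,260:400],(461,560),interpolation=2);b=cv2.resize(W["image"],(339,254))
b=np.vstack([b,np.zeros((306,339,3),np.uint8)]);cv2.imwrite("pics/tw.png",np.hstack([a,b]))
E
```

```text
time_s: 11.88
position: [0.6188, 0.1365, 0.2206]
tool_rot: [[-0.862, 0.506, 0.012], [0.506, 0.862, 0.001], [-0.01, 0.007, -1.0]]
ft_force: [-1.3, 1.3, 16.7]
grip_width: 0.0502
gripper_force: 73.9
time_s: 12.5
position: [0.6189, 0.1365, 0.2206]
tool_rot: [[-0.999, 0.034, 0.012], [0.034, 0.999, 0.001], [-0.012, 0.001, -1.0]]
ft_force: [-0.3, 1.3, 16.5]
grip_width: 0.0503
gripper_force: 73.9
[ 0.12302855  1.27659913 16.41879818] [0.18915878 0.11889286 0.08337295]
```

View pics/tw.png

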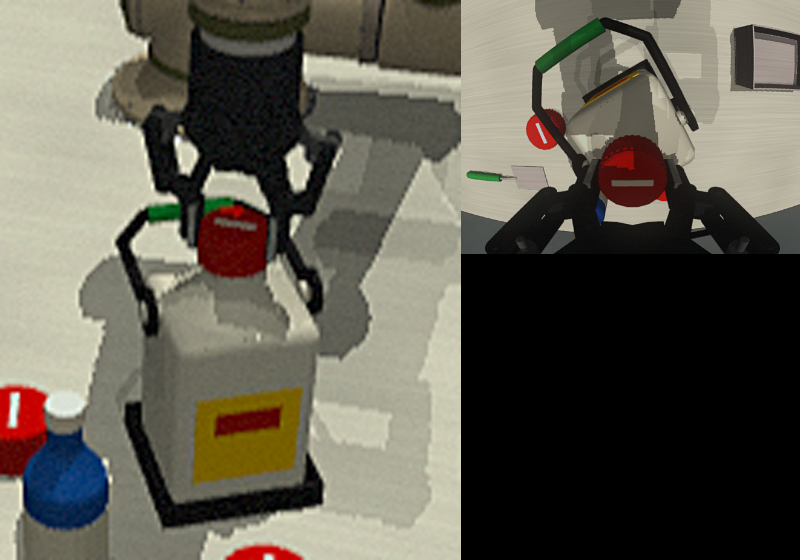

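The cap's stripe turned about 60° with the fingers and the jug held still. I'll lift straight up, slowly at first.

```bash
python3 -m pendant '[[0.3,0,0,-0.005,0,0,0],[0.3,0,0,-0.01,0,0,0],[0.3,0,0,-0.015,0,0,0],[0.3,0,0,-0.02,0,0,0],[0.3,0,0,-0.025,0,0,0]]'
python3 -m pendant '[[0.3,0,0,-0.02,0,0,0],[0.3,0,0,-0.04,0,0,0],[0.3,0,0,-0.06,0,0,0],[0.3,0,0,-0.08,0,0,0],[0.3,0,0,-0.08,0,0,0]]'
python3 -m pendant '[[0.3,0,0,0,0,0,0],[0.3,0,0,0,0,0,0],[0.3,0,0,0,0,0,0],[0.3,0,0,0,0,0,0]]'
python3 - <<'E'
from h import *
S=env.get_image("scene");s=env.observe();print(s["ft_force"],np.abs(s["qvel"]).max())
print([(r["centre"],r["conf"]) for r in env.tip_of("scene","handle_grip")][:2],proj(S,bar(1.5)))
a=cv2.resize(S["image"][110:300,260:400],(420,570),interpolation=2);cv2.imwrite("pics/up.png",a)
E
```

```text
time_s: 13.22
position: [0.6175, 0.1361, 0.2427]
tool_rot: [[-0.999, 0.036, 0.005], [0.036, 0.999, -0.0], [-0.005, -0.0, -1.0]]
ft_force: [1.0, 0.7, 0.4]
grip_width: 0.0501
gripper_force: 72.5
time_s: 13.85
position: [0.6175, 0.1361, 0.3241]
tool_rot: [[-0.999, 0.036, 0.009], [0.036, 0.999, -0.0], [-0.009, 0.0, -1.0]]
ft_force: [-0.2, 0.0, -0.9]
grip_width: 0.0503
gripper_force: 72.5
time_s: 14.35
position: [0.6172, 0.1361, 0.3226]
tool_rot: [[-0.999, 0.036, 0.006], [0.036, 0.999, -0.0], [-0.006, 0.0, -1.0]]
ft_force: [0.8, 0.1, -0.7]
grip_width: 0.0502
gripper_force: 72.5
[ 0.62762678  0.06325264 -0.52060366] 0.1893073114068963
[([315.4, 192.0], 0.75)] (np.float64(316.72851242625177), np.float64(193.27999936257228))
```

View pics/up.png

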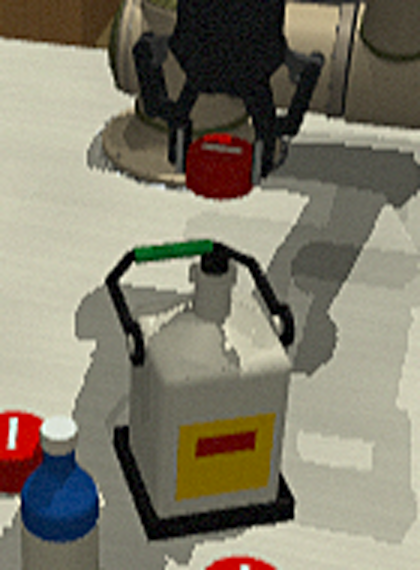

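The cap (220,165) is held level about 10 cm above the bare neck. The jug is upright in its tray with the handle down, so I'll hand in.

```bash
python3 -c "
from rig import env
print(env.close_job())"
```

```text
the job is handed in; nothing more can be done
None
```

I handed in the job at about 14.5 s with no verdict returned: the cap is gripped level about 10 cm above the neck, and the jug stands upright in its tray with the handle down.

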